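Gauge an eyepiece sleeve and show it to the inspection camera

TASK

Three eyepiece sleeves stand in the tray: take the one that fits the stepped gauge pin (its bore passes over the slim upper part but not over the thick step) and slide it down the pin until it rests on the step. Then lift it off and present it in the air to the tilted inspection camera: its lower end facing the lens, 80 mm from it, centred on the camera's line of sight and in line with it; finish while still holding it there, motionless. At the end the other two sleeves are standing in the tray; do not touch the camera or its stand, and leave the amber bottle, flask and dish where they are.

Things in the scene. Friction and masses are not known exactly. Their poses are not given: they have to be found in the camera images.
- sleeve_mid: aluminium tube, 36 mm outer diameter, 55 mm tall, bore 21 mm right through, about 0.1 kg; stands upright in the tray at the start, in any of its three places. Origin: centre of its lower end face; z along its axis, up at the start. This is the one that fits the gauge (1.5 mm of play all round on the slim part, cannot pass the step).
- sleeve_narrow: aluminium tube, 36 mm outer diameter, 55 mm tall, bore 14 mm right through, about 0.1 kg; stands upright in the tray at the start, in any of its three places. Origin: centre of its lower end face; z along its axis, up at the start. Too narrow to go onto the pin.
- sleeve_wide: aluminium tube, 36 mm outer diameter, 55 mm tall, bore 28 mm right through, about 0.1 kg; stands upright in the tray at the start, in any of its three places. Origin: centre of its lower end face; z along its axis, up at the start. Too wide: it would drop over the step too.
- tray: grey plastic tray, fixed, 100 x 290 mm (its x, y), walls 14 mm high and 5 mm thick, floor 5 mm thick. Origin: centre of its underside on the table. The sleeves start in a row along its y axis, at y = -85, 0 and +85 mm, standing on the floor.
- gauge: upright stepped steel gauge pin on a dark round foot, fixed to the table. Origin: centre of its underside; z up the pin's axis. Foot 72 mm in diameter and 12 mm high; thick step 25 mm in diameter from 12 to 32 mm height, its flat shoulder at 32 mm; slim part 18 mm in diameter from 32 to 64 mm; above it a cone narrowing to 10 mm at 72 mm, the tip.
- camera_head: inspection camera, fixed on its stand and tilted: it looks upwards and back towards the robot, 24 degrees from the vertical. Black round lens barrel of 38 mm diameter in front of a 40 mm square silver body, 82 mm long in all. Origin: centre of the front face of the lens, 135 mm above the table; z is the line of sight, outwards from the lens (camera body on the -z side); y level.
- stand: the camera's stand, fixed: a dark foot plate of 120 x 90 mm and 14 mm high and a post; the post rises behind the camera, on the far side from the robot. Origin: on the table straight below the centre of the lens front; its -x points where the camera looks, seen from above. It carries the camera.
- amber_bottle: loose amber glass bottle, 68 mm diameter, 150 mm tall, standing beyond the work; a bystander. Origin: centre of its underside.
- flask: loose clear conical flask, 80 mm diameter at the foot, 120 mm tall, standing beyond the work; a bystander. Origin: centre of its underside.
- dish: loose flat round glass dish with lid, 92 mm diameter, 17 mm high, lying on the table on the robot's side of the camera; a bystander. Origin: centre of its underside.
Mind the look-alikes: they are no part of the job. What is shaped like the sleeve_mid but pink is not meant. What is shaped like the stand but pink is not meant.

How it is judged:
On the way:
1. the fitting sleeve is down on the gauge pin, its lower end on the step (z of sleeve_mid in the frame of gauge between 0.028 and 0.035 m and horizontal distance between sleeve_mid and gauge below 0.005 m and angle between sleeve_mid's own z axis and vertical below 0.1 rad), for 0.2 s.
At the end, for the whole second after the job is handed in: The fitting sleeve is held by the fingers, at rest and off the camera, the centre of its lower end 65 to 95 mm from the lens front along the line of sight and within 15 mm of that line either way, its axis within 10 degrees of the line; the other two sleeves stand upright on the tray's floor (contact force between sleeve_mid and the fingers above 0.8 N and linear speed of sleeve_mid below 0.02 m/s and angular speed of sleeve_mid below 0.15 rad/s and angle between the z axis of sleeve_mid and the z axis of camera_head, either way round below 0.175 rad and contact force between sleeve_mid and stand below 0.1 N and z of sleeve_mid in the frame of camera_head between 0.065 and 0.095 m and x of sleeve_mid in the frame of camera_head between -0.015 and 0.015 m and y of sleeve_mid in the frame of camera_head between -0.015 and 0.015 m and x of sleeve_narrow in the frame of tray between -0.045 and 0.045 m and y of sleeve_narrow in the frame of tray between -0.14 and 0.14 m and z of each of sleeve_narrow, sleeve_wide in the frame of tray below 0.012 m and angle between each of sleeve_narrow, sleeve_wide's own z axis and vertical below 0.1 rad and x of sleeve_wide in the frame of tray between -0.045 and 0.045 m and y of sleeve_wide in the frame of tray between -0.14 and 0.14 m); the arm keeps its last pose, push and grip.
It fails at once if the camera or its stand is touched (contact force between stand and anything else above 1 N).
It fails at once if the amber bottle, the flask or the dish is shifted by more than 30 mm or tipped (distance of any of amber_bottle, flask, dish from where it was at the start of the episode above 0.03 m or angle between any of amber_bottle, flask, dish's own z axis and vertical above 0.3 rad).
It also fails if it takes over 58 s, if anything falls off the work surface, if the arm or the gripper's body presses on something with over 40 N, if the wrist force passes 120 N, or if a joint passes its speed limit or range.

ROBOT

A 6-joint arm with a two-finger parallel gripper is mounted at the origin on the work surface. World frame = base frame: x ahead of the robot, y to its left, z up, the work surface at z = 0. Lengths are in m, angles in rad, forces in N, time in s.
With the tool pointing down it reaches from about 0.375 to 0.975 m from the base axis. Payload 3.8 kg.
Tool frame: the origin (TCP) lies on the mounting face of the last link; the fingertips stand 173 mm ahead of it and the grasp point (between the pads) lies 155 mm ahead of it; z points along the fingers, y is the line along which they close (so a half turn about z gives the same grasp; the last joint's range is limited). The gripper opens to 85 mm and grips with 20 to 120 N. Pads are 22 mm wide; open, the fingers measure 114 mm over their backs; the gripper's body (76 mm by 85 mm) begins 54 mm behind the grasp point. The pads swing forward as they close: fully open they stand 13 mm farther back than shut.
Start: joints at [1.214, 0.264, 1.604, -0, 1.274, -0.037], TCP at [0.212, 0.641, 0.405] pointing down, gripper open.
Joint ranges: [-2.63, 2.63], [-0.94, 2.18], [0.31, 2.57], [-1.31, 4.45], [0, 2.66], [-2.55, 2.55]. Speed limits (rad/s): [2.57, 2.57, 3.14, 3.14, 3.14, 3.14].

INTERFACE

Orientations are given as a rotation vector (axis times angle).
In Python, from workcell import bot gives the robot as it stands.
- The arm moves only by the tool drive_tool, never from a script. Its argument "increments" is a list of rows, each an object with "delta_pos": the shift along the tool's x, y, z in mm, a list of three; "turn": the turn about the tool's z in rad; "jaw": the opening, from -1 (shut) to 1 (fully open). A call has 1 to 8 rows; each row shifts and turns the commanded pose from where the row before left it, along the tool's axes as they then stand; what a row does not reach is not made up. A row lasts 1/12 s, in which the tool goes at most 41.7 mm and 7.16 degrees, less where a joint would pass 70% of its speed; a pose out of reach is approached as far as the arm can. A call is refused whole if a number of a shift passes 41.7 or a number of a turn 0.125, either way. A call with a gripper value outside its range is refused whole. The fingers move at their own pace and stop on an object; "grip_force" is the grip in N (left out, the last holds). Time passes only in rows, so rows that do not move let the fingers close. It gives the time, the measured TCP pose, the force, the opening and the grip force at its end, in the units of the state.
- bot.read_state(): the state, without advancing time (a new reading comes with each control period).
- bot.read_camera(name): name is "side" or "top" or "wrist"; returns a dict with "pixels" (400x640x3 uint8, red, green, blue), "fovy" (degrees; the focal length in pixels is half the picture's height over the tangent of half this angle, whatever the lens; pixels are square), "cx", "cy" (the principal point, pixels), "k1" (the pictures are not rectified: a ray, as slopes to the right and down, at radius r is drawn at 1 + k1 r^2 times it, then the intrinsics apply), "camera_from_world" (4x4, takes a point from world to camera coordinates); the wrist camera has in their place "hand_eye" (4x4, takes a point from camera to tool coordinates, whose origin is the TCP and whose axes are the flange's). Camera axes: x right, y down, z forward; pixel columns grow to the right and rows downward; lengths in m; the calibration is good to about 2 mm. A picture is of the moment at which its call begins: read the wrist's pose just before it. There is no depth.
- bot.finish_job(): hands the job in; it is judged then, once.
The state is a dict: "time": time; "q": joint angles; "joint_vel": joint speeds; "joint_torque": joint torques, N m; "tool_pos": TCP position; "tcp_rot": TCP orientation; "wrist_force": force on the tool from outside, world axes, zero at the start; "torque": the same for the moment, N m; "width": opening from 0.0 (shut) to 1.0 (fully open); "grip_force": force on a finger pad.
Only numpy, scipy, OpenCV 4.12 (cv2) and the standard library are available. Lean on these libraries where they do the work, as an engineer would, in place of code of your own. Each camera call takes 0.05 s, during which the arm holds its last target. There are 200 camera calls.

## Working session

There is one attempt and no reset: what is moved stays moved. The work goes in short steps, Python scripts to look and compute and a tool call to move; the robot and the scene stay as the last step left them, time stands still between calls to the robot, and variables do not carry over. Pictures are saved under pics/ and viewed, at most 10 in all, crops included, and the job is handed in when it is done.

Besides the shell and the picture viewer there is one more tool, called after "Call:" by a JSON object that holds its "method" and its "body". drive_tool: Moves the arm, as the interface text tells. Its arguments: {"type":"object","properties":{"increments":{"type":"array"},"grip_force":{"type":"number"}},"required":["increments"]}

```bash
ls; mkdir -p pics; python3 - <<'E'
from workcell import bot
import cv2,numpy as np,pickle
s=bot.read_state();print(s)
for n in("top","side","wrist"):
    c=bot.read_camera(n);pickle.dump((s,c),open(f'pics/{n}0.pkl','wb'))
    cv2.imwrite(f'pics/{n}0.png',c['pixels'][:,:,::-1])
    print(n,{k:v for k,v in c.items() if k!='pixels'})
E
```

```text
pics
{'time': 0.0, 'q': array([ 1.21407066e+00,  2.64753861e-01,  1.60535886e+00, -1.11729769e-05,
        1.27368568e+00, -3.69126740e-02]), 'joint_vel': array([-4.45516233e-06,  1.52003334e-04, -2.12679664e-03, -7.81586433e-04,
       -2.22672379e-03, -2.28068187e-04]), 'joint_torque': array([-3.66436261e-04, -5.15119600e+01, -3.67305636e+01,  1.82601624e-06,
        1.30673731e-02,  1.44427173e-05]), 'tool_pos': array([0.21210684, 0.64045469, 0.40336929]), 'tcp_rot': array([-0.50015051, -3.10109628,  0.00340071]), 'wrist_force': array([ 0.83902562,  0.20860715, -0.67518483]), 'torque': array([-0.03089255,  0.00204686, -0.0106734 ]), 'grip_force': 0.0, 'width': 0.9957815617728678}
top {'fovy': 49.02296090470481, 'cx': 314.31461311270635, 'cy': 198.61603473628162, 'k1': 0.003923912640219814, 'camera_from_world': array([[-0.02165905, -0.99965299,  0.01499288,  0.05380668],
       [-0.98510014,  0.01877977, -0.17095332,  0.55193024],
       [ 0.17061244, -0.01847218, -0.98516505,  1.05191476],
       [ 0.        ,  0.        ,  0.        ,  1.        ]])}
side {'fovy': 54.64337519721456, 'cx': 317.10656037462854, 'cy': 201.7043190350987, 'k1': -0.030106790629210657, 'camera_from_world': array([[ 0.94072053, -0.33915316,  0.00447423, -0.50230304],
       [-0.19956558, -0.56411173, -0.80121878,  0.22310568],
       [ 0.27425984,  0.75283005, -0.59835479,  0.77756629],
       [ 0.        ,  0.        ,  0.        ,  1.        ]])}
wrist {'fovy': 67.83243248815083, 'cx': 323.41200483775145, 'cy': 200.90548939705738, 'k1': -0.013038356042204722, 'hand_eye': array([[-8.50610456e-04, -9.46858208e-01, -3.21650137e-01,
         8.21249427e-02],
       [ 9.99999509e-01, -9.69201634e-04,  2.08569736e-04,
        -1.18535684e-04],
       [-5.09229805e-04, -3.21649801e-01,  9.46858567e-01,
         3.16026787e-02],
       [ 0.00000000e+00,  0.00000000e+00,  0.00000000e+00,
         1.00000000e+00]])}
```

View pics/top0.png

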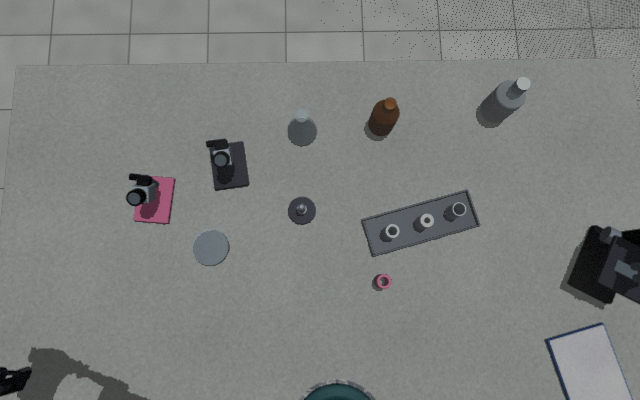

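View pics/side0.png

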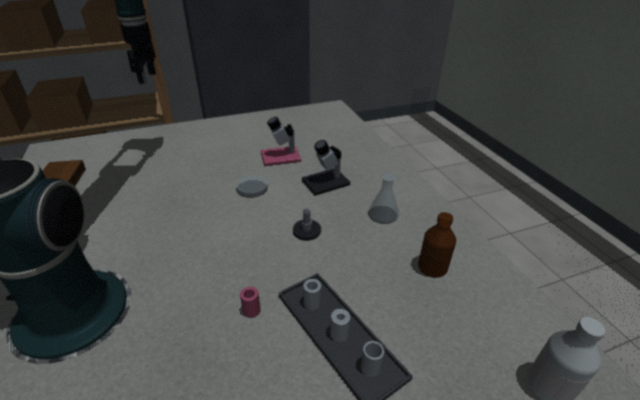

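The top view shows three grey sleeves in the tray at about (392,231), (427,220) and (459,210), and a pink decoy sleeve at (383,282). The gauge is at (301,210), the real camera with its dark foot at (228,165), and the pink-foot decoy at (154,198). The dish is at (210,248), the flask at (302,130) and the bottle at (383,118). The side view agrees. Sleeve (392,231) looks like the middle bore, so I'll enlarge it and measure.

```bash
cat > h.py <<'E'
import numpy as np,cv2,pickle
from scipy.spatial.transform import Rotation as R
def K(c):
    f=200/np.tan(np.radians(c['fovy']/2)); return f
def ray(c,px,s=None):
    f=K(c); d=np.array([(px[0]-c['cx'])/f,(px[1]-c['cy'])/f]); u=d.copy()
    for _ in range(8): u=d/(1+c['k1']*(u@u))
    v=np.array([u[0],u[1],1.])
    if 'hand_eye' in c:
        H=c['hand_eye']; Rt=R.from_rotvec(s['tcp_rot']).as_matrix()
        return s['tool_pos']+Rt@H[:3,3], Rt@H[:3,:3]@v
    T=c['camera_from_world']; return -T[:3,:3].T@T[:3,3], T[:3,:3].T@v
def onz(c,px,z,s=None):
    o,d=ray(c,px,s); return o+d*(z-o[2])/d[2]
def two(r1,r2):
    A=[];b=[]
    for o,d in(r1,r2):
        d=d/np.linalg.norm(d);P=np.eye(3)-np.outer(d,d);A.append(P);b.append(P@o)
    x=np.linalg.lstsq(np.vstack(A),np.hstack(b),rcond=None)[0]
    return x,[np.linalg.norm(P@x-q) for P,q in zip(A,b)]
def proj(c,p,s=None):
    p=np.asarray(p,float)
    if 'hand_eye' in c:
        T=np.eye(4);T[:3,:3]=R.from_rotvec(s['tcp_rot']).as_matrix();T[:3,3]=s['tool_pos'];T=np.linalg.inv(T@c['hand_eye'])
    else: T=c['camera_from_world']
    q=T[:3,:3]@p+T[:3,3];u=q[:2]/q[2];u=u*(1+c['k1']*(u@u));return u*K(c)+[c['cx'],c['cy']]
def ld(n): return pickle.load(open(f'pics/{n}.pkl','rb'))
E
python3 - <<'E'
from h import *
s,t=ld('top0');_,d=ld('side0')
T=t['pixels'][:,:,::-1];S=d['pixels'][:,:,::-1]
a=cv2.resize(T[185:245,370:480],None,fx=7,fy=7,interpolation=2)[:300,:770] if 0 else cv2.resize(T[190:245,370:480],None,fx=5,fy=5,interpolation=2)
b=cv2.resize(T[130:195,200:255],None,fx=4,fy=4,interpolation=2)
e=cv2.resize(S[130:200,295:355],None,fx=4,fy=4,interpolation=2)
g=cv2.resize(T[190:230,285:320],None,fx=4,fy=4,interpolation=2)
im=np.zeros((580,800,3),np.uint8);im[:275,:550]=a;im[300:560,:220]=b;im[300:580,240:480]=e;im[300:460,500:640]=g
cv2.imwrite('pics/c1.png',im)
for n,p in(('s392',(392,230)),('s427',(427,219)),('s459',(459,209))): print(n,onz(t,p,.06))
tc=[(362,221),(467,191),(479,224),(374,255)]
print('tray',[onz(t,p,.014)[:2].round(4) for p in tc],np.mean([onz(t,p,.014)for p in tc],0))
print('gauge top foot',onz(t,(301,211),.012))
print('dish',onz(t,(211,248),.017))
print('stand corners',[onz(t,p,.014)[:2].round(4) for p in((212,149),(244,143),(249,184),(216,189))])
E
```

```text
s392 [ 0.46897712 -0.14595947  0.06      ]
s427 [ 0.49440289 -0.23384526  0.06      ]
s459 [ 0.51775029 -0.31500715  0.06      ]
tray [array([ 0.4981, -0.079 ]), array([ 0.5712, -0.3559]), array([ 0.4844, -0.3798]), array([ 0.411, -0.106])] [ 0.49116129 -0.23017179  0.014     ]
gauge top foot [0.52731377 0.076852   0.012     ]
dish [0.43698307 0.30469233 0.017     ]
stand corners [array([0.6959, 0.3075]), array([0.7108, 0.2239]), array([0.6003, 0.2103]), array([0.5887, 0.2953])]
```

View pics/c1.png

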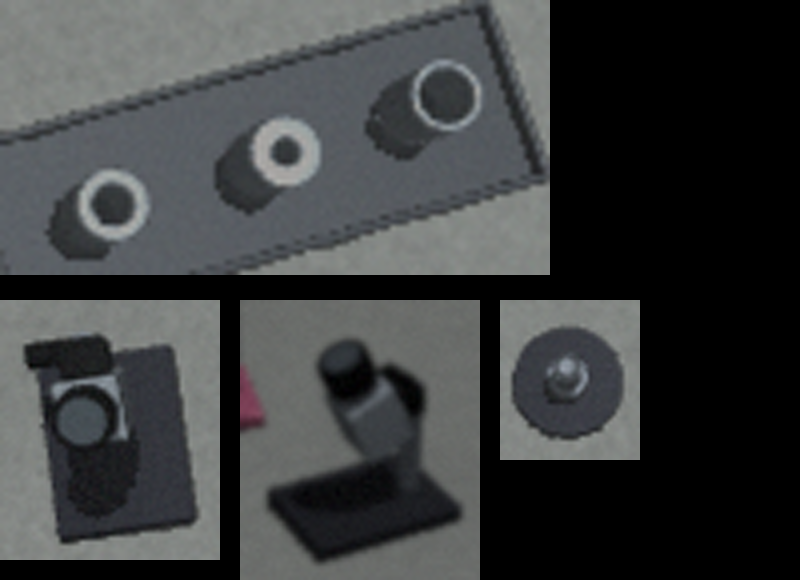

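The middle-bore candidate, at pixel (392,231), has a bore to outside ratio of about 0.57 (21/36 = 0.58), so it is sleeve_mid. (427,220) is narrow and (459,210) is wide, and the pink one at (383,282) is a decoy. The real camera's lens front is at about (221,158) in the top view and (321,144) in the side view.

The drive can't tilt the tool, so the sleeve has to be pivoted about the pad axis, levered on the pin tip. First I turn the tool so that its y axis is square to the camera's tilt plane.

Call:
{"method": "drive_tool", "body": {"increments": [{"delta_pos": [0, 0, 0], "turn": -0.109, "jaw": 1}, {"delta_pos": [0, 0, 0], "turn": -0.109, "jaw": 1}, {"delta_pos": [0, 0, 0], "turn": -0.109, "jaw": 1}, {"delta_pos": [0, 0, 0], "turn": -0.109, "jaw": 1}, {"delta_pos": [0, 0, 0], "turn": 0, "jaw": 1}], "grip_force": 20}}

```text
time: 0.57
tool_pos: [0.2122, 0.6406, 0.4041]
tcp_rot: [0.187, -3.136, 0.001]
wrist_force: [0.8, -0.1, 0.2]
width: 1.001
grip_force: 0.0
```

```bash
cat >> h.py <<'E'
def togo(goal,s,off=.155):
    "goal: world position of grasp point -> tool-axis mm"
    Rt=R.from_rotvec(s['tcp_rot']).as_matrix()
    return (Rt.T@(np.asarray(goal)-(s['tool_pos']+Rt[:,2]*off))*1000).round(1)
def yaw(s):
    Rt=R.from_rotvec(s['tcp_rot']).as_matrix(); return np.degrees(np.arctan2(Rt[1,1],Rt[0,1])), Rt[:,2].round(3)
E
python3 - <<'E'
from h import *
from workcell import bot
_,t=ld('top0');_,d=ld('side0')
s=bot.read_state();print(yaw(s),s['tool_pos'],togo([.469,-.146,.25],s))
print('lens',two(ray(t,(220.9,158.4)),ray(d,(321.1,144.1))),onz(t,(220.9,158.4),.135))
# sleeve mid top ring centre by brightness mask
for c,box,z in((t,(378,405,215,243),.06),):
    x0,x1,y0,y1=box;g=cv2.cvtColor(c['pixels'],cv2.COLOR_RGB2GRAY)[y0:y1,x0:x1];m=(g>140).astype(np.uint8)
    cs=max(cv2.findContours(m,0,1)[0],key=cv2.contourArea);e=cv2.minEnclosingCircle(cs);print(e,onz(c,(e[0][0]+x0,e[0][1]+y0),z))
g=cv2.cvtColor(t['pixels'],cv2.COLOR_RGB2GRAY)[190:232,282:322];m=(g<75).astype(np.uint8)
cs=max(cv2.findContours(m,0,1)[0],key=cv2.contourArea);e=cv2.fitEllipse(cs);print(e,onz(t,(e[0][0]+282,e[0][1]+190),.012))
E
```

```text
(np.float64(96.80873448093914), array([-0.   , -0.001, -1.   ])) [0.21216527 0.64063546 0.40414453] [-1.618e+02 -8.114e+02 -3.000e-01]
lens (array([0.63784752, 0.25978505, 0.13480825]), [np.float64(0.0008103063950931091), np.float64(0.0008103063950936995)]) [0.6369796  0.25990337 0.135     ]
((14.297872543334961, 15.361701965332031), 6.764083385467529) [ 0.46807436 -0.14664504  0.06      ]
((19.19557762145996, 20.477331161499023), (26.446216583251953, 26.894298553466797), 20.139026641845703) [0.52866238 0.07632655 0.012     ]
```

Call:
{"method": "drive_tool", "body": {"increments": [{"delta_pos": [-8, -38, 0], "turn": 0, "jaw": 1}, {"delta_pos": [-8, -38, 0], "turn": 0, "jaw": 1}, {"delta_pos": [-8, -38, 0], "turn": 0, "jaw": 1}, {"delta_pos": [-8, -38, 0], "turn": 0, "jaw": 1}, {"delta_pos": [-8, -38, 0], "turn": 0, "jaw": 1}, {"delta_pos": [-8, -38, 0], "turn": 0, "jaw": 1}, {"delta_pos": [-8, -38, 0], "turn": 0, "jaw": 1}, {"delta_pos": [-8, -38, 0], "turn": 0, "jaw": 1}]}}

```text
time: 1.23
tool_pos: [0.311, 0.3444, 0.4046]
tcp_rot: [-0.178, 3.136, -0.0]
wrist_force: [0.8, 0.8, -0.0]
width: 1.003
grip_force: 0.0
```

Call:
{"method": "drive_tool", "body": {"increments": [{"delta_pos": [-8, -38, 0], "turn": 0, "jaw": 1}, {"delta_pos": [-8, -38, 0], "turn": 0, "jaw": 1}, {"delta_pos": [-8, -38, 0], "turn": 0, "jaw": 1}, {"delta_pos": [-8, -38, 0], "turn": 0, "jaw": 1}, {"delta_pos": [-8, -38, 0], "turn": 0, "jaw": 1}, {"delta_pos": [-8, -38, 0], "turn": 0, "jaw": 1}, {"delta_pos": [-8, -38, 0], "turn": 0, "jaw": 1}, {"delta_pos": [-8, -38, 0], "turn": 0, "jaw": 1}]}}

```text
time: 1.9
tool_pos: [0.4097, 0.0498, 0.4049]
tcp_rot: [-0.177, 3.136, 0.0]
wrist_force: [0.3, 1.5, 0.7]
width: 1.004
grip_force: 0.0
```

Call:
{"method": "drive_tool", "body": {"increments": [{"delta_pos": [-8, -38, 0], "turn": 0, "jaw": 0.6}, {"delta_pos": [-8, -38, 0], "turn": 0, "jaw": 0.6}, {"delta_pos": [-8, -38, 0], "turn": 0, "jaw": 0.6}, {"delta_pos": [-8, -38, 0], "turn": 0, "jaw": 0.6}, {"delta_pos": [0, -38, 0], "turn": 0, "jaw": 0.6}, {"delta_pos": [0, 0, 0], "turn": 0, "jaw": 0.6}, {"delta_pos": [0, 0, 0], "turn": 0, "jaw": 0.6}]}}

```text
time: 2.48
tool_pos: [0.4636, -0.1351, 0.4044]
tcp_rot: [0.172, -3.136, -0.001]
wrist_force: [-0.1, 0.6, 0.6]
width: 0.8
grip_force: 0.0
```

```bash
python3 - <<'E'
from h import *
from workcell import bot
s=bot.read_state();c=bot.read_camera('wrist');pickle.dump((s,c),open('pics/w1.pkl','wb'));cv2.imwrite('pics/w1.png',c['pixels'][:,:,::-1])
print(s['q'].round(2),yaw(s),s['tool_pos'],togo([.468,-.1465,.1],s),proj(c,[.468,-.1465,.06],s))
E
```

```text
[-0.34 -0.11  2.    0.    1.25 -2.02] (np.float64(96.26636894983706), array([-0.001,  0.   , -1.   ])) [ 0.46357566 -0.13514822  0.40438207] [ -3.4 -11.9 149.4] [312.75999549 182.94448619]
```

View pics/w1.png

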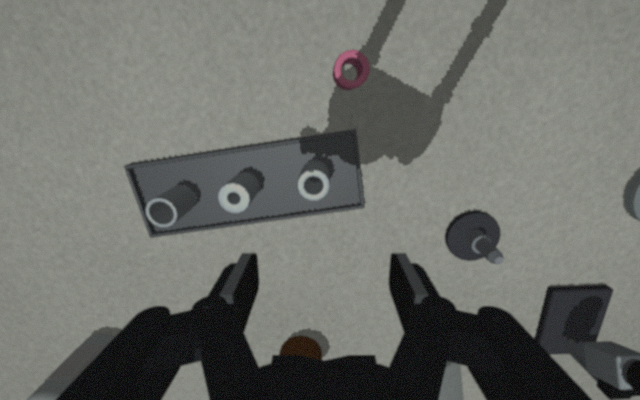

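The wrist view shows sleeve_mid's ring at (313,185), within 2 px of the predicted spot. Narrow is at (235,198), wide at (161,212) and the gauge tip at (495,257). I'll refine both positions from here.

```bash
python3 - <<'E'
from h import *
s,c=ld('w1');g=cv2.cvtColor(c['pixels'],cv2.COLOR_RGB2GRAY)
m=(g[160:210,290:340]>135).astype(np.uint8);cs=max(cv2.findContours(m,0,1)[0],key=cv2.contourArea);e=cv2.fitEllipse(cs);print(e,onz(c,(e[0][0]+290,e[0][1]+160),.06,s))
m=(g[205:265,440:505]<70).astype(np.uint8);cs=max(cv2.findContours(m,0,1)[0],key=cv2.contourArea);e=cv2.fitEllipse(cv2.convexHull(cs));print(e,onz(c,(e[0][0]+440,e[0][1]+205),.012,s))
print('tip',onz(c,(496,257),.072,s),'pred',proj(c,[.5285,.0765,.072],s),proj(c,[.5285,.0765,.012],s))
im=cv2.resize(c['pixels'][200:275,435:515,::-1],None,fx=7,fy=7,interpolation=2);cv2.imwrite('pics/c2.png',im)
E
```

```text
((22.95687484741211, 24.978668212890625), (28.415245056152344, 30.122318267822266), 91.48554229736328) [ 0.47026226 -0.14606395  0.06      ]
((32.41425704956055, 30.20619773864746), (49.3883056640625, 54.08932113647461), 78.90864562988281) [0.53009487 0.07259822 0.012     ]
tip [0.52940397 0.0710725  0.072     ] pred [500.79251296 256.74388389] [475.56256018 234.40933532]
```

Call:
{"method": "drive_tool", "body": {"increments": [{"delta_pos": [-4, -12, 0], "turn": 0, "jaw": 0.6}, {"delta_pos": [0, 0, 35], "turn": 0, "jaw": 0.6}, {"delta_pos": [0, 0, 35], "turn": 0, "jaw": 0.6}, {"delta_pos": [0, 0, 35], "turn": 0, "jaw": 0.6}, {"delta_pos": [0, 0, 35], "turn": 0, "jaw": 0.6}, {"delta_pos": [0, 0, 5], "turn": 0, "jaw": 0.6}, {"delta_pos": [0, 0, 0], "turn": 0, "jaw": 0.6}]}}

```text
time: 3.12
tool_pos: [0.4677, -0.1433, 0.2572]
tcp_rot: [0.184, -3.13, -0.004]
wrist_force: [-0.5, -0.4, 0.3]
width: 0.803
grip_force: 0.0
```

```bash
python3 - <<'E'
from h import *
from workcell import bot
s=bot.read_state();c=bot.read_camera('wrist')
print(s['q'].round(2),yaw(s),s['tool_pos'],togo([.4695,-.146,.045],s))
g=cv2.cvtColor(c['pixels'],cv2.COLOR_RGB2GRAY);p=proj(c,[.4695,-.146,.06],s);print(p)
x,y=int(p[0]),int(p[1]);cv2.imwrite('pics/w2.png',c['pixels'][:,:,::-1]);pickle.dump((s,c),open('pics/w2.pkl','wb'))
m=(g[y-45:y+45,x-45:x+45]>125).astype(np.uint8);cs=max(cv2.findContours(m,0,1)[0],key=cv2.contourArea);e=cv2.fitEllipse(cs);print(e,onz(c,(e[0][0]+x-45,e[0][1]+y-45),.06,s))
E
```

```text
[-0.35  0.06  2.13 -0.    0.95 -2.04] (np.float64(96.73772104720163), array([-0.006,  0.002, -1.   ])) [ 0.4676674  -0.14329418  0.25721564] [-2.7 -3.5 57.2]
[318.44910562 244.63882668]
((71.72992706298828, 82.26211547851562), (13.202503204345703, 133.4378204345703), 86.45415496826172) [ 0.49370408 -0.12616303  0.06      ]
```

View pics/w2.png

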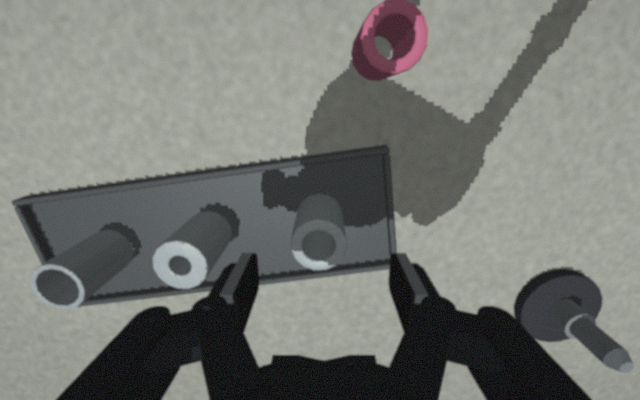

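The ring centre is at about (318,243), against a prediction of (318,245). Now I go down and close.

Call:
{"method": "drive_tool", "body": {"increments": [{"delta_pos": [-3, -3, 20], "turn": 0, "jaw": 0.6}, {"delta_pos": [0, 0, 20], "turn": 0, "jaw": 0.6}, {"delta_pos": [0, 0, 15], "turn": 0, "jaw": 0.6}, {"delta_pos": [0, 0, 0], "turn": 0, "jaw": 0.6}, {"delta_pos": [0, 0, 0], "turn": 0, "jaw": 0.2}, {"delta_pos": [0, 0, 0], "turn": 0, "jaw": -0.1}, {"delta_pos": [0, 0, 0], "turn": 0, "jaw": -0.4}, {"delta_pos": [0, 0, 0], "turn": 0, "jaw": -0.4}], "grip_force": 35}}

```text
time: 3.83
tool_pos: [0.4738, -0.1478, 0.2073]
tcp_rot: [-0.182, 3.132, -0.003]
wrist_force: [0.1, 1.1, 6.2]
width: 0.399
grip_force: 35.7
```

```bash
python3 - <<'E'
from h import *
from workcell import bot
s=bot.read_state();print(yaw(s),s['tool_pos'],s['width'],s['grip_force'],s['wrist_force'],togo([.4695,-.146,.045],s))
E
```

```text
(np.float64(96.6587518370714), array([ 0.004, -0.001, -1.   ])) [ 0.47384554 -0.14777431  0.20727777] 0.39917148663412383 35.6985551000912 [0.13048208 1.07630112 6.19686139] [4.8 2.6 7.3]
```

Call:
{"method": "drive_tool", "body": {"increments": [{"delta_pos": [0, 0, 0], "turn": 0, "jaw": -0.5}, {"delta_pos": [0, 0, -15], "turn": 0, "jaw": -0.5}, {"delta_pos": [0, 0, -30], "turn": 0, "jaw": -0.5}, {"delta_pos": [0, 0, -30], "turn": 0, "jaw": -0.5}, {"delta_pos": [0, 0, -30], "turn": 0, "jaw": -0.5}, {"delta_pos": [0, 0, 0], "turn": 0, "jaw": -0.5}, {"delta_pos": [0, 0, 0], "turn": 0, "jaw": -0.5}, {"delta_pos": [0, 0, 0], "turn": 0, "jaw": -0.5}]}}

```text
time: 4.5
tool_pos: [0.4721, -0.1473, 0.3099]
tcp_rot: [-0.182, 3.136, -0.0]
wrist_force: [-0.4, 0.0, -2.0]
width: 0.396
grip_force: 35.1
```

```bash
python3 - <<'E'
from h import *
from workcell import bot
s=bot.read_state();print(s['q'].round(2),yaw(s),s['tool_pos'],s['width'],s['grip_force'],s['wrist_force'])
c=bot.read_camera('side');w=bot.read_camera('wrist');t=bot.read_camera('top')
pickle.dump((s,c),open('pics/s3.pkl','wb'));pickle.dump((s,w),open('pics/w3.pkl','wb'));pickle.dump((s,t),open('pics/t3.pkl','wb'))
Rt=R.from_rotvec(s['tcp_rot']).as_matrix();gp=s['tool_pos']+Rt[:,2]*.155
p=proj(c,gp).astype(int);q=proj(t,gp).astype(int);print(gp,p,q,proj(w,gp,s))
im=np.zeros((600,800,3),np.uint8)
a=cv2.resize(c['pixels'][p[1]-50:p[1]+50,p[0]-50:p[0]+50,::-1],(400,400),interpolation=2);im[:400,:400]=a
im[:250,400:]=cv2.resize(w['pixels'][:,:,::-1],(400,250))
im[300:600,400:700]=cv2.resize(t['pixels'][q[1]-40:q[1]+40,q[0]-40:q[0]+40,::-1],(300,300))
cv2.imwrite('pics/c3.png',im)
E
```

```text
[-0.35  0.    2.08 -0.    1.06 -2.04] (np.float64(96.65982335477796), array([ 0., -0., -1.])) [ 0.47207536 -0.14730778  0.30988992] 0.39644858963777196 35.1272160146857 [-0.41712861  0.01762318 -2.02053461]
[ 0.47214994 -0.14734836  0.15488994] [312 250] [400 224] [324.28019458 280.01534777]
```

View pics/c3.png

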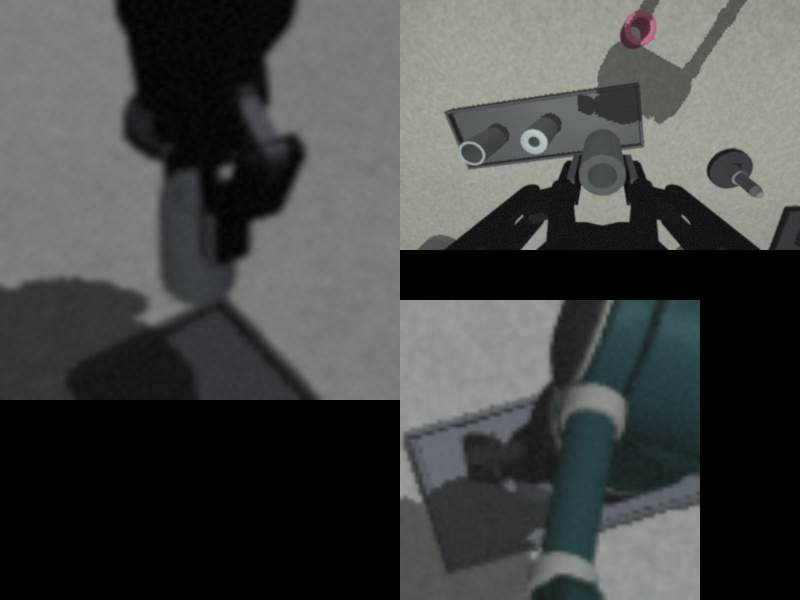

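The sleeve is held upright: it hangs between the fingers in the side crop, and in the wrist view its top ring is at about (323,280). Next I go to the gauge, offset by 60 mm so the wrist camera can see the pin and the sleeve together.

Call:
{"method": "drive_tool", "body": {"increments": [{"delta_pos": [-24, 36, 0], "turn": 0, "jaw": -0.5}, {"delta_pos": [-24, 36, 0], "turn": 0, "jaw": -0.5}, {"delta_pos": [-24, 36, 0], "turn": 0, "jaw": -0.5}, {"delta_pos": [-24, 36, 0], "turn": 0, "jaw": -0.5}, {"delta_pos": [-24, 36, 0], "turn": 0, "jaw": -0.5}, {"delta_pos": [-22, 34, 0], "turn": 0, "jaw": -0.5}, {"delta_pos": [0, 0, 0], "turn": 0, "jaw": -0.5}, {"delta_pos": [0, 0, 0], "turn": 0, "jaw": -0.5}]}}

```text
time: 5.32
tool_pos: [0.5851, 0.0766, 0.3078]
tcp_rot: [0.188, -3.133, 0.0]
wrist_force: [0.5, -0.8, -0.8]
width: 0.398
grip_force: 35.4
```

```bash
python3 - <<'E'
from h import *
from workcell import bot
s=bot.read_state();print(s['q'].round(2),yaw(s),s['tool_pos'],s['width'],s['grip_force'],s['wrist_force'])
w=bot.read_camera('wrist');pickle.dump((s,w),open('pics/w4.pkl','wb'))
cv2.imwrite('pics/w4.png',w['pixels'][:,:,::-1])
Rt=R.from_rotvec(s['tcp_rot']).as_matrix()
for x in(-.004,0,.004):
  print(x,[proj(w,s['tool_pos']+Rt@np.array([x,0,z]),s).round(1) for z in(.145,.2)])
print([proj(w,[.529,.0745,z],s).round(1) for z in (.012,.032,.072)])
E
```

```text
[ 0.09  0.18  1.89 -0.    1.07 -1.6 ] (np.float64(96.88209574837602), array([-0.003, -0.   , -1.   ])) [0.58507761 0.07659811 0.30784269] 0.3984659357015501 35.441867702028276 [ 0.48602143 -0.83034286 -0.77079701]
-0.004 [array([324.4, 300.2]), array([324.1, 244.5])]
0 [array([324.4, 292.7]), array([324.1, 238.8])]
0.004 [array([324.4, 285.1]), array([324.1, 232.9])]
[array([329.1, 132.8]), array([329.5, 135.3]), array([330.7, 141.8])]
```

View pics/w4.png

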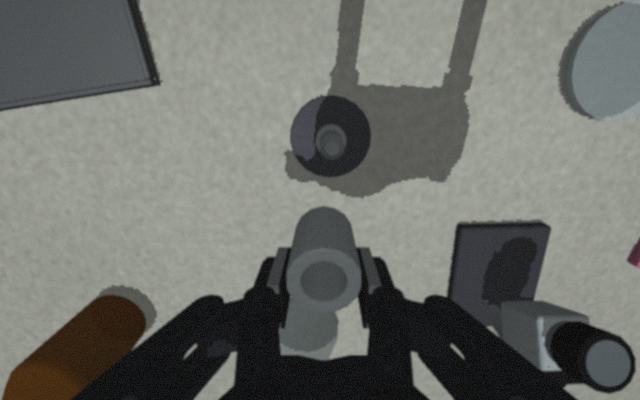

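The wrist view shows the pin tip at (332,142), the foot centre at (331,136) and the sleeve's top ring at (324,280), so the sleeve sits about 5 mm towards tool +x. Moving over the pin.

Call:
{"method": "drive_tool", "body": {"increments": [{"delta_pos": [20, 2, 0], "turn": 0, "jaw": -0.5}, {"delta_pos": [20, 2, 0], "turn": 0, "jaw": -0.5}, {"delta_pos": [10, 2, 0], "turn": 0, "jaw": -0.5}, {"delta_pos": [0, 0, 15], "turn": 0, "jaw": -0.5}, {"delta_pos": [0, 0, 10], "turn": 0, "jaw": -0.5}, {"delta_pos": [0, 0, 0], "turn": 0, "jaw": -0.5}, {"delta_pos": [0, 0, 0], "turn": 0, "jaw": -0.5}]}}

```text
time: 5.95
tool_pos: [0.5341, 0.074, 0.2836]
tcp_rot: [0.181, -3.134, 0.0]
wrist_force: [0.5, 0.3, -0.2]
width: 0.394
grip_force: 35.4
```

```bash
python3 - <<'E'
from h import *
from workcell import bot
s=bot.read_state();print(yaw(s),s['tool_pos'],s['wrist_force'])
w=bot.read_camera('side');t=bot.read_camera('top');w2=bot.read_camera('wrist');pickle.dump((s,w),open('pics/s5.pkl','wb'))
Rt=R.from_rotvec(s['tcp_rot']).as_matrix()
print('grip',proj(w,s['tool_pos']+Rt[:,2]*.2),'tip',proj(w,[.53,.076,.072]),proj(t,[.53,.076,.072]))
p=proj(w,[.53,.076,.072]).astype(int);q=proj(t,[.53,.076,.072]).astype(int)
im=np.zeros((600,800,3),np.uint8)
im[:480,:480]=cv2.resize(w['pixels'][p[1]-30:p[1]+30,p[0]-30:p[0]+30,::-1],(480,480),interpolation=2)
im[:300,480:780]=cv2.resize(t['pixels'][q[1]-25:q[1]+25,q[0]-25:q[0]+25,::-1],(300,300),interpolation=2)
im[320:520,480:800]=cv2.resize(w2['pixels'][:,:,::-1],(320,200));print(p,q)
cv2.imwrite('pics/c5.png',im)
E
```

```text
(np.float64(96.59930548559684), array([-0.002, -0.   , -1.   ])) [0.53408322 0.07396562 0.28361186] [ 0.50341146  0.33432136 -0.1703532 ]
grip [306.68439952 205.01048542] tip [305.05389574 208.63470413] [300.96444311 206.38253024]
[305 208] [300 206]
```

View pics/c5.png

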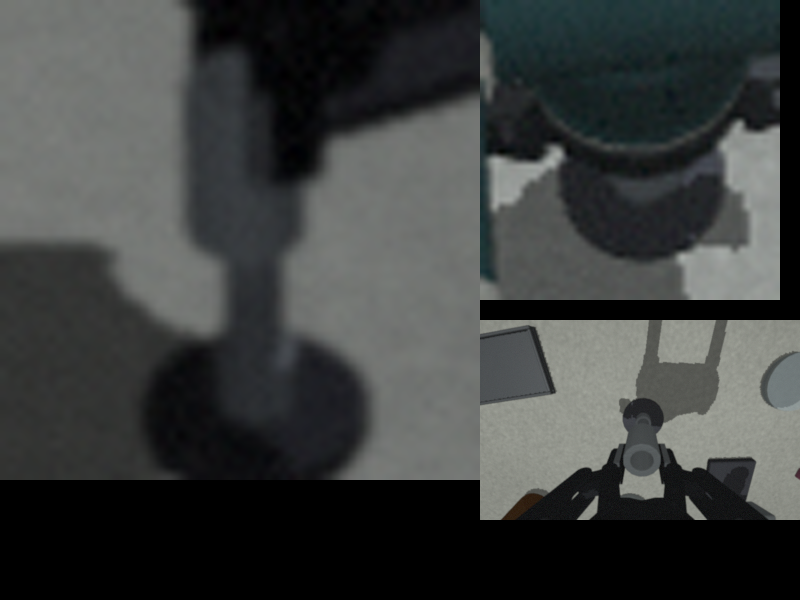

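The side crop shows the sleeve about 1.6 px (roughly 4 mm) left of the pin axis. I'll get the offsets numerically.

```bash
python3 - <<'E'
from h import *
from workcell import bot
s=bot.read_state();w=bot.read_camera('wrist');d=bot.read_camera('side')
print(s['tool_pos'])
g=cv2.GaussianBlur(cv2.cvtColor(w['pixels'],cv2.COLOR_RGB2GRAY),(5,5),0).astype(int)
for y in(165,180,190,265,275,285): print(y,g[y,270:380:3])
g=cv2.cvtColor(d['pixels'],cv2.COLOR_RGB2GRAY).astype(int)
for y in(199,203,206,214,217,226,229): print(y,g[y,289:325])
Rt=R.from_rotvec(s['tcp_rot']).as_matrix()
print(proj(w,[.53,.076,.012],s),proj(w,s['tool_pos']+Rt@[.005,0,.145],s))
E
```

```text
[0.53516842 0.07445472 0.28517538]
165 [149 150 145  97  87  85  84  87  87  77  56  55  53  39  37  37  35  34
  36  35  34  34  36  36  36  37  35  49  80  87  86  90  89  88  88  87
  87]
180 [149 148 148 112  88  87  65  36  35  34  35  36  36  37  37  36  36  35
  37  36  35  36  35  36  34  36  35  37  37  35  36  55  85  86  87  87
  86]
190 [154 153 151 150 148  97  39  36  35  37  37  48  38  34  37  48  56  60
  61  63  62  59  52  40  34  35  36  36  34  35  36  35  55  85  88  87
  87]
265 [24 51 60 59 53 24 56 83 90 91 90 89 87 79 70 68 69 69 70 69 69 70 75 82
 88 89 90 90 88 73 39 34 58 60 58 40 22]
275 [53 60 59 57 26 38 84 89 89 88 81 66 67 67 68 70 70 70 69 69 69 69 68 66
 64 69 89 91 91 91 71 23 39 59 60 59 40]
285 [62 67 66 37 21 32 86 91 91 91 79 66 67 68 69 69 71 70 71 69 69 70 69 67
 66 67 85 89 90 90 68 19 20 54 68 65 55]
199 [118 119 117 117 116 116 119 116 111  93  62  51  55  57  59  60  57  54
  44  40  30  19  20  24  38  59  81 103 114 116 117 115 114 113 115 113]
203 [118 115 118 118 119 120 119 121 118  96  67  54  54  56  57  58  59  57
  58  54  57  5
[... 169 characters left out ...]
118 119 120 117 114 117 117 117 114 113]
214 [ 54  62  85 107 112 120 119 121 118 117 115 117 112  98  68  46  44  45
  43  44  54  81 106 110 115 115 115 114 118 119 116 116 116 116 117 118]
217 [ 54  50  55  52  57  71  92 108 115 116 117 113 114  97  67  47  41  45
  45  43  56  83 107 113 113 116 119 121 121 119 117 116 115 114 118 116]
226 [ 50  51  51  44  34  15  15   9  13  12  15  16  20  32  36  42  44  46
  45  44  48  44  40  35  32  30  29  34  32  34  43  66  96 111 116 117]
229 [ 48  51  49  36  21  10  10  10  13  11  12  15  16  23  32  38  38  43
  45  43  40  42  36  32  31  28  33  32  34  32  33  55  87 110 114 112]
[326.36601566 195.2788484 ] [324.35074418 283.23608687]
```

Call:
{"method": "drive_tool", "body": {"increments": [{"delta_pos": [-2, 2, 0], "turn": 0, "jaw": -0.5}, {"delta_pos": [0, 0, 5], "turn": 0, "jaw": -0.5}, {"delta_pos": [0, 0, 5], "turn": 0, "jaw": -0.5}, {"delta_pos": [0, 0, 5], "turn": 0, "jaw": -0.5}, {"delta_pos": [0, 0, 5], "turn": 0, "jaw": -0.5}, {"delta_pos": [0, 0, 5], "turn": 0, "jaw": -0.5}, {"delta_pos": [0, 0, 0], "turn": 0, "jaw": -0.5}]}}

```text
time: 6.78
tool_pos: [0.5356, 0.0768, 0.258]
tcp_rot: [0.182, -3.134, 0.0]
wrist_force: [0.1, -0.1, -2.3]
width: 0.396
grip_force: 35.4
```

Call:
{"method": "drive_tool", "body": {"increments": [{"delta_pos": [0, 0, 5], "turn": 0, "jaw": -0.5}, {"delta_pos": [0, 0, 5], "turn": 0, "jaw": -0.5}, {"delta_pos": [0, 0, 5], "turn": 0, "jaw": -0.5}, {"delta_pos": [0, 0, 4], "turn": 0, "jaw": -0.5}, {"delta_pos": [0, 0, 0], "turn": 0, "jaw": -0.5}]}}

```text
time: 7.2
tool_pos: [0.5357, 0.0768, 0.2394]
tcp_rot: [0.182, -3.134, 0.0]
wrist_force: [0.2, -0.3, -0.9]
width: 0.397
grip_force: 35.4
```

Call:
{"method": "drive_tool", "body": {"increments": [{"delta_pos": [0, 0, 3], "turn": 0, "jaw": -0.5}, {"delta_pos": [0, 0, 2], "turn": 0, "jaw": -0.5}, {"delta_pos": [0, 0, 2], "turn": 0, "jaw": -0.5}, {"delta_pos": [0, 0, 0], "turn": 0, "jaw": -0.5}, {"delta_pos": [0, 0, 0], "turn": 0, "jaw": -0.5}, {"delta_pos": [0, 0, 0], "turn": 0, "jaw": -0.5}]}}

```text
time: 7.7
tool_pos: [0.5365, 0.0769, 0.2343]
tcp_rot: [-0.182, 3.136, -0.0]
wrist_force: [-2.3, -0.1, 5.1]
width: 0.398
grip_force: 36.0
```

Contact with about 5 N at the expected height. I'll release so the sleeve settles on the step, recentre the grip, and close again.

Call:
{"method": "drive_tool", "body": {"increments": [{"delta_pos": [0, 0, 0], "turn": 0, "jaw": 0.2}, {"delta_pos": [0, 0, 0], "turn": 0, "jaw": 0.2}, {"delta_pos": [0, 0, 0], "turn": 0, "jaw": 0.2}, {"delta_pos": [5, 0, 0], "turn": 0, "jaw": 0.2}, {"delta_pos": [0, 0, 0], "turn": 0, "jaw": 0.2}, {"delta_pos": [0, 0, 0], "turn": 0, "jaw": 0.2}]}}

```text
time: 8.2
tool_pos: [0.5309, 0.0763, 0.2334]
tcp_rot: [0.182, -3.136, 0.0]
wrist_force: [-0.4, 0.2, 0.5]
width: 0.603
grip_force: 0.0
```

```bash
python3 - <<'E'
from h import *
from workcell import bot
s=bot.read_state();w=bot.read_camera('wrist');d=bot.read_camera('side')
print(s['tool_pos'],s['width'],s['wrist_force'])
Rt=R.from_rotvec(s['tcp_rot']).as_matrix()
ctr=[.531,.0765]
print('ring pred',proj(w,ctr+[.087],s), 'side top pred',proj(d,ctr+[.087]),'bot',proj(d,ctr+[.032]))
im=np.zeros((400,800,3),np.uint8)
im[:,:400]=cv2.resize(w['pixels'][190:350,244:404,::-1],(400,400),interpolation=2)
im[:,400:]=cv2.resize(d['pixels'][180:240,276:336,::-1],(400,400),interpolation=2)
cv2.imwrite('pics/c6.png',im)
E
```

```text
[0.53089198 0.0762845  0.23339739] 0.6033088367281232 [-0.40123689  0.23482748  0.48948054]
ring pred [324.77645277 291.25693218] side top pred [305.2951481  203.48658157] bot [305.6011484  221.16392949]
```

View pics/c6.png

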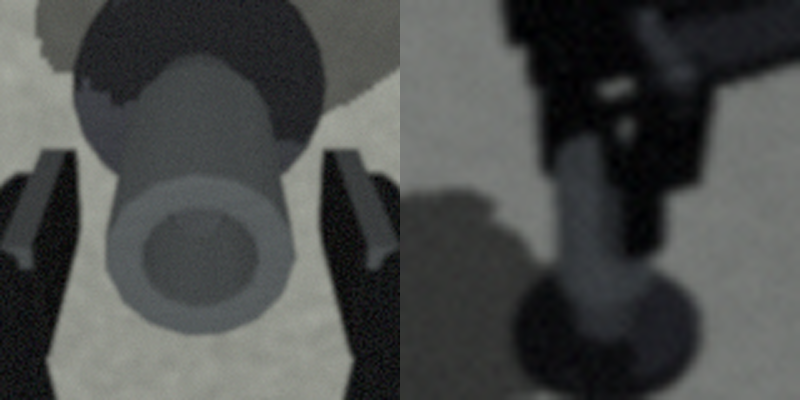

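The sleeve is seated: its top ring is at (324,292) in the wrist view, against (325,291) predicted for resting on the step. I grip it centred with light force and lift to just below the top of the slim part.

Call:
{"method": "drive_tool", "body": {"increments": [{"delta_pos": [0, 0, 0], "turn": 0, "jaw": -0.2}, {"delta_pos": [0, 0, 0], "turn": 0, "jaw": -0.5}, {"delta_pos": [0, 0, 0], "turn": 0, "jaw": -0.5}, {"delta_pos": [0, 0, 0], "turn": 0, "jaw": -0.5}, {"delta_pos": [0, 0, -8], "turn": 0, "jaw": -0.5}, {"delta_pos": [0, 0, -10], "turn": 0, "jaw": -0.5}, {"delta_pos": [0, 0, -11], "turn": 0, "jaw": -0.5}, {"delta_pos": [0, 0, 0], "turn": 0, "jaw": -0.5}], "grip_force": 20}}

```text
time: 8.97
tool_pos: [0.5327, 0.0765, 0.266]
tcp_rot: [-0.182, 3.131, 0.0]
wrist_force: [-0.7, -1.1, 1.8]
width: 0.404
grip_force: 21.3
```

Call:
{"method": "drive_tool", "body": {"increments": [{"delta_pos": [1.5, 0, 0], "turn": 0, "jaw": -0.5}, {"delta_pos": [2.4, 0, 0.7], "turn": 0, "jaw": -0.5}, {"delta_pos": [2.4, 0, 0.7], "turn": 0, "jaw": -0.5}, {"delta_pos": [2.3, 0, 0.9], "turn": 0, "jaw": -0.5}, {"delta_pos": [2.3, 0, 0.9], "turn": 0, "jaw": -0.5}, {"delta_pos": [0, 0, 0], "turn": 0, "jaw": -0.5}]}}

```text
time: 9.47
tool_pos: [0.5206, 0.0751, 0.2597]
tcp_rot: [-0.182, 3.135, 0.0]
wrist_force: [4.3, 0.2, 2.2]
width: 0.403
grip_force: 21.8
```

Call:
{"method": "drive_tool", "body": {"increments": [{"delta_pos": [2.2, 0, 1.1], "turn": 0, "jaw": -0.5}, {"delta_pos": [2.2, 0, 1.2], "turn": 0, "jaw": -0.5}, {"delta_pos": [2.1, 0, 1.4], "turn": 0, "jaw": -0.5}, {"delta_pos": [2.0, 0, 1.4], "turn": 0, "jaw": -0.5}, {"delta_pos": [1.5, 0, 1.0], "turn": 0, "jaw": -0.5}, {"delta_pos": [0, 0, 0], "turn": 0, "jaw": -0.5}]}}

```text
time: 9.97
tool_pos: [0.51, 0.0738, 0.2529]
tcp_rot: [0.182, -3.135, 0.0]
wrist_force: [3.7, 0.8, 2.0]
width: 0.404
grip_force: 22.1
```

```bash
python3 - <<'E'
from h import *
from workcell import bot
s=bot.read_state();d=bot.read_camera('side')
print(s['tool_pos'],s['width'],s['wrist_force'])
g=cv2.cvtColor(d['pixels'],cv2.COLOR_RGB2GRAY).astype(int)
for y in range(188,216,2): print(y,g[y,280:325])
E
```

```text
[0.51003325 0.07381367 0.25288801] 0.4035216636506103 [3.65421943 0.7708636  1.95160038]
188 [119 118 119 118 116 116 102  73  32   7   7   8   5   6   9   6   9  10
  13  19  22  23  21  20  24  25  28  42  47  45  37  26   8  17  26  30
  31  29  29  28  31  33  30  30  29]
190 [119 119 118 117 119 117 116  93  60  32  15   6   4   9   8   5  10   9
   7  11  10  15  11  10  11  13  17  19  22  25  16  14   0   8  24  30
  27  30  28  28  26  27  23  22  23]
192 [121 120 120 118 118 118 117 112 100  69  34  15   9   6   4   6   9  11
  13  13  16  11   9   4   5   3  10  10  14  13  13   9   6   9  18  19
  19  21  17  16  19  22  25  36  45]
194 [122 120 122 122 117 120 116 113 105  73  36   9   2   4   5  11   7   8
  19  35  39  20  11   8   7  14   6   8   9  10   6  11  22  30  24  26
  33  41  53  61  81  91  94 103 111]
196 [121 120 121 121 123 123 120 118 107  75  32   7  12  21  32  30  16   4
  12  22  17   7   6   4   1   7   4   8   3   8  11  30  67  95 101  98
 103 111 111 112 114 114 116 115 116]
198 [119 121 122 120 120 120 121 121 113  84  42  22  35  48  56  45  2
[... 920 characters left out ...]
8 115  99  75  52  40  40
  35  20  11   6   2   6  15  34  59  71  78  79  80  90 104 114 117 119
 122 122 119 119 117 116 117 114 116]
210 [ 84  96 112 115 118 119 116 116 119 117 116 119 119 118 111  92  61  39
  35  23  11   8   5   8  14  31  56  66  77  76  78  80  88 100 116 119
 123 123 119 118 118 118 118 117 117]
212 [ 59  73  99 114 118 119 122 121 120 119 119 117 120 118 115 109  88  56
  38  25  16  11  17  17  27  41  57  66  70  70  75  75  86 103 114 120
 119 121 118 119 119 119 118 119 121]
214 [ 57  71  94 115 119 120 118 118 118 115 117 119 121 119 120 120 110  92
  71  49  42  42  48  51  52  57  59  62  67  71  75  79  94 109 113 117
 117 119 116 116 118 117 116 115 120]
```

The side-view edge slope (about 0.67 px/px) gives a sleeve tilt of roughly 26°, leaning the right way. I firm up the grip and withdraw along the sleeve's axis.

Call:
{"method": "drive_tool", "body": {"increments": [{"delta_pos": [0, 0, 0], "turn": 0, "jaw": -0.5}, {"delta_pos": [0, 0, 0], "turn": 0, "jaw": -0.5}, {"delta_pos": [2, 0, -5], "turn": 0, "jaw": -0.5}, {"delta_pos": [5, 0, -10], "turn": 0, "jaw": -0.5}, {"delta_pos": [6, 0, -12], "turn": 0, "jaw": -0.5}, {"delta_pos": [0, 0, -30], "turn": 0, "jaw": -0.5}, {"delta_pos": [0, 0, -40], "turn": 0, "jaw": -0.5}, {"delta_pos": [0, 0, -40], "turn": 0, "jaw": -0.5}], "grip_force": 50}}

```text
time: 10.68
tool_pos: [0.4952, 0.0721, 0.3887]
tcp_rot: [0.182, -3.126, 0.001]
wrist_force: [0.9, -0.2, -1.3]
width: 0.395
grip_force: 53.6
```

```bash
python3 - <<'E'
from h import *
from workcell import bot
s=bot.read_state();d=bot.read_camera('side');w=bot.read_camera('wrist')
print(s['tool_pos'],yaw(s),s['width'],s['grip_force'],s['wrist_force'])
pickle.dump((s,d),open('pics/s7.pkl','wb'));pickle.dump((s,w),open('pics/w7.pkl','wb'))
Rt=R.from_rotvec(s['tcp_rot']).as_matrix();P=s['tool_pos']+Rt[:,2]*.155
th=np.radians(24);a=np.array([np.sin(th),0,-np.cos(th)]);aw=Rt@a
for h in(-.046,-.02,.009): print(proj(d,P+aw*h),proj(w,P+aw*h,s))
p=proj(d,P-aw*.04).astype(int);g=cv2.cvtColor(d['pixels'],cv2.COLOR_RGB2GRAY).astype(int)
for y in range(p[1]-16,p[1]+12,2): print(y,p[0]-22,g[y,p[0]-22:p[0]+18])
# goal
L=np.array([.637,.260,.135]);ps=np.radians(186.7);z=np.array([np.sin(th)*np.cos(ps),np.sin(th)*np.sin(ps),np.cos(th)])
print('z',z,'goal P',L+z*.126,togo(L+z*.126,s))
E
```

```text
[0.49515228 0.07214888 0.38866944] (np.float64(96.65914214404765), array([-0.01 , -0.001, -1.   ])) 0.39506292187560943 53.63670619670302 [ 0.85261514 -0.17882253 -1.25168138]
[296.75546353 168.26083743] [324.07079354 267.46670333]
[292.11895312 160.01188962] [324.17520193 273.70348336]
[286.71103606 150.39038396] [324.33906295 283.49100047]
150 273 [ 60  60  60  57  53  51  50  34  26  32  46  53  50  49  31  16   9   7
   7   6   2   6   6   8  10  16  27  36  44  56  83 108 113 115 112 113
 112 114 114 112]
152 273 [ 35  37  39  39  39  36  35  33  33  45  51  50  47  44  37  34  30  18
   6   4   4   6   1  12  32  58  80 100 107 109 110 114 113 115 115 111
 112 114 113 113]
154 273 [ 38  39  38  38  37  36  38  35  38  50  53  53  51  43  39  35  31  19
   8   6   5   6   8  12  37  60  80  91 103 110 114 112 116 112 113 115
 113 112 114 111]
156 273 [ 61  53  51  57  60  62  68  63  49  37  43  53  57  50  41  36  35  24
   9   6   9   1  11  15  36  57  73  80  85  98 108 113 108 112 112 112
 115 114 115 114]
158 273 [ 85  89  88  85  86  88  88  86  78  70  63  56  46  45  39
[... 1056 characters left out ...]
0  49  53  52  54  56  55  61  66  74  82  96 105 109 112 112
 113 112 109 111]
172 273 [115 113 113 115 116 110 112 111 114 114 112 115 116 115 113 110 110 110
 102  85  67  55  52  54  56  60  65  77  90 103 110 112 112 110 113 112
 112 111 111 110]
174 273 [114 112 114 112 114 117 111 111 113 110 112 112 112 112 113 112 110 114
 109 111 105 103  99 100 102 107 110 111 113 115 113 115 112 110 108 107
  94  80  76  67]
176 273 [113 114 114 114 115 115 118 113 112 113 111 113 115 113 116 116 113 114
 112 112 112 114 115 113 115 112 114 112 108  93  82  75  67  59  51  43
  35  26  21  19]
z [-0.4039589  -0.04745426  0.91354546] goal P [0.58610118 0.25402076 0.25010673] [-112.8  170.1  -17.5]
```

The sleeve is held at about 24–25° (right-edge slope 0.6), with its lower end at about (297,168) as predicted. Moving to the presenting pose above the camera.

Call:
{"method": "drive_tool", "body": {"increments": [{"delta_pos": [0, 0, -17], "turn": 0, "jaw": -0.5}, {"delta_pos": [-18, 28, 0], "turn": 0, "jaw": -0.5}, {"delta_pos": [-19, 28, 0], "turn": 0, "jaw": -0.5}, {"delta_pos": [-19, 28, 0], "turn": 0, "jaw": -0.5}, {"delta_pos": [-19, 28, 0], "turn": 0, "jaw": -0.5}, {"delta_pos": [-19, 28, 0], "turn": 0, "jaw": -0.5}, {"delta_pos": [-18, 28, 0], "turn": 0, "jaw": -0.5}, {"delta_pos": [0, 0, 0], "turn": 0, "jaw": -0.5}]}}

```text
time: 11.45
tool_pos: [0.5898, 0.2564, 0.4043]
tcp_rot: [0.187, -3.131, -0.001]
wrist_force: [0.6, -0.4, -0.5]
width: 0.397
grip_force: 53.7
```

Call:
{"method": "drive_tool", "body": {"increments": [{"delta_pos": [0, 0, 0], "turn": 0, "jaw": -0.5}, {"delta_pos": [0, 0, 0], "turn": 0, "jaw": -0.5}, {"delta_pos": [0, 0, 0], "turn": 0, "jaw": -0.5}]}}

```text
time: 11.7
tool_pos: [0.5886, 0.2512, 0.4061]
tcp_rot: [0.181, -3.133, 0.002]
wrist_force: [-0.0, -0.3, -0.2]
width: 0.395
grip_force: 53.7
```

```bash
python3 - <<'E'
from h import *
from workcell import bot
s=bot.read_state();d=bot.read_camera('side');w=bot.read_camera('wrist')
print(s['tool_pos'],yaw(s),s['width'],s['grip_force'],s['wrist_force'])
th=np.radians(24)
L=np.array([.637,.260,.135]);ps=np.radians(186.7);z=np.array([np.sin(th)*np.cos(ps),np.sin(th)*np.sin(ps),np.cos(th)])
print(togo(L+z*.126,s))
V=d['pixels'][:,:,::-1].copy();B=[(int(u[0]),int(u[1])) for u in (proj(d,L+z*k) for k in(0,.08,.135))];print(B)
im=np.zeros((600,800,3),np.uint8)
im[:,:480]=cv2.resize(V[75:175,270:350],(480,600),interpolation=2)
im[:200,480:]=cv2.resize(w['pixels'][:,:,::-1],(320,200))
for u in B: cv2.circle(im,((u[0]-270)*6+3,(u[1]-75)*6+3),4,(0,0,255),1)
cv2.imwrite('pics/c8.png',im)
E
```

```text
[0.5885513  0.2511974  0.40607818] (np.float64(96.6278474145368), array([-0.003, -0.002, -1.   ])) 0.39518143980445913 53.69599915109575 [-0.02551127 -0.29086366 -0.2229801 ]
[1.6 3.3 1. ]
[(320, 144), (309, 121), (301, 105)]
```

View pics/c8.png

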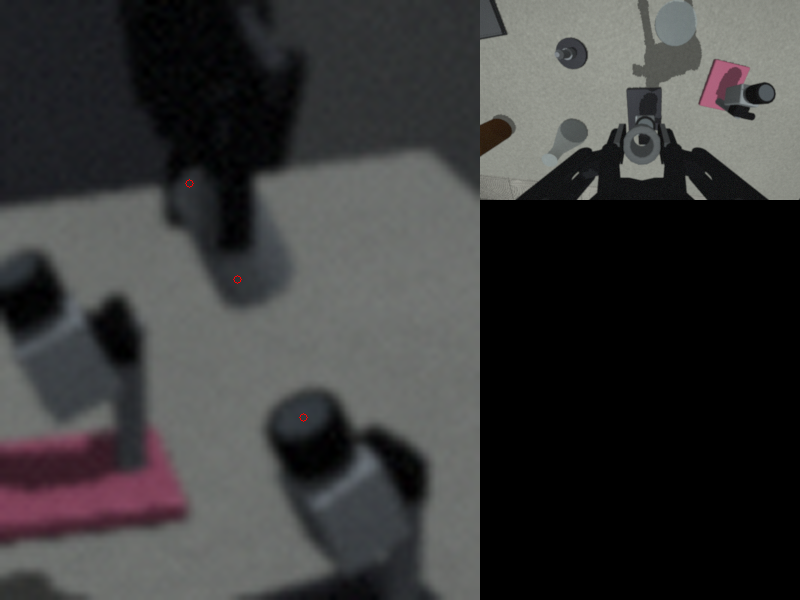

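In this picture the sleeve's lower end is centred at about (256,283), against the target mark at (240,282), so it is roughly 7 mm too far out. Its edges run parallel to the camera body's, so the tilt is right. A small correction, then settle.

Call:
{"method": "drive_tool", "body": {"increments": [{"delta_pos": [5, 3, 0], "turn": 0, "jaw": -0.5}, {"delta_pos": [0, 0, 0], "turn": 0, "jaw": -0.5}, {"delta_pos": [0, 0, 0], "turn": 0, "jaw": -0.5}, {"delta_pos": [0, 0, 0], "turn": 0, "jaw": -0.5}, {"delta_pos": [0, 0, 0], "turn": 0, "jaw": -0.5}, {"delta_pos": [0, 0, 0], "turn": 0, "jaw": -0.5}]}}

```text
time: 12.3
tool_pos: [0.5842, 0.2546, 0.4075]
tcp_rot: [-0.182, 3.136, 0.0]
wrist_force: [0.4, 0.3, -1.1]
width: 0.393
grip_force: 53.7
```

```bash
python3 - <<'E'
from h import *
from workcell import bot
s=bot.read_state();d=bot.read_camera('side');w=bot.read_camera('wrist')
print(s['tool_pos'],s['grip_force'],np.abs(s['joint_vel']).max())
g=cv2.cvtColor(d['pixels'],cv2.COLOR_RGB2GRAY).astype(int)
for y in range(112,130,2): print(y,g[y,298:324])
# sleeve through-view: lens barrel dark mask in wrist vs sleeve ring
Rt=R.from_rotvec(s['tcp_rot']).as_matrix();P=s['tool_pos']+Rt[:,2]*.155
th=np.radians(24);z=np.array([np.sin(th)*np.cos(np.radians(186.7)),np.sin(th)*np.sin(np.radians(186.7)),np.cos(th)])
print('low end pred',P-z*.046,'want',np.array([.637,.26,.135])+.08*z,proj(d,P-z*.046))
E
```

```text
[0.58417059 0.25457444 0.40751902] 53.69919198565185 0.0039027288839948945
112 [ 71  60  48  40  35  30  25   8   5   6  10  18  43  67  74  83  92 105
 108 108 107 109 110 113 110 110]
114 [101  88  64  44  34  31  22  10   6   3   5  19  42  63  69  74  81  94
 105 110 109 110 112 109 113 111]
116 [108 106  88  62  42  36  34  31  31  35  35  41  51  64  70  71  73  80
  92 104 113 112 112 108 110 110]
118 [111 107 104  91  65  48  43  44  50  53  51  55  59  60  67  70  72  76
  85  97 109 110 112 109 112 112]
120 [110 109 111 104  90  68  50  47  50  52  55  55  56  57  59  66  70  75
  85  98 106 111 111 111 112 110]
122 [110 109 110 111 108  93  69  49  48  48  52  49  53  54  59  67  76  91
 104 108 110 112 112 112 112 110]
124 [111 111 109 109 112 110 101  85  63  55  57  60  62  72  83  93 100 107
 110 107 111 111 110 111 112 110]
126 [111 111 111 109 111 110 109 108 102 101 101 101 102 106 109 109 109 110
 110 111 108 111 112 111 110 110]
128 [111 109 109 111 109 110 109 111 108 110 108 109 109 110 107 110 110 112
 112 107 111 110 110 110 111 114]
low end pred [0.60279147 0.25676581 0.21049594] want [0.60468329 0.25620366 0.20808364] [308.92212528 121.07310085]
```

The lower end is now at about (310,120), against the wanted (309,121), and the arm is still. Handing in.

```bash
python3 -c "
from workcell import bot
print(bot.finish_job())"
```

```text
the job is handed in; nothing more can be done
None
```

I seated sleeve_mid on the gauge step, then handed the job in with it held still about 80 mm from the lens and in line with the camera, by my last measurements; no verdict came back, and I took no final picture of the other two sleeves or the bystanders.

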